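Clamp a sleeve in the inspection fixture with the slip-clutch thumbscrew

ROBOT

A 6-joint arm with a two-finger parallel gripper is mounted at the origin on the work surface. World frame = base frame: x ahead of the robot, y to its left, z up, the work surface at z = 0. Lengths are in m, angles in rad, forces in N, time in s.
With the tool pointing down it reaches from about 0.35 to 0.85 m from the base axis. Payload 8.1 kg.
Tool frame: the origin (TCP) lies at the very end of the fingers, on their centre line; the grasp point (between the pads) lies 19 mm behind it; z points along the fingers, y is the line along which they close (so a half turn about z gives the same grasp; the last joint's range is limited). The gripper opens to 85 mm and grips with 20 to 120 N. Pads are 22 mm wide; open, the fingers measure 114 mm over their backs; the gripper's body (76 mm by 85 mm) begins 54 mm behind the grasp point. The pads swing forward as they close: fully open they stand 13 mm farther back than shut.
Start: joints at [1.148, 0.13, 1.488, -0, 1.523, -0.085], TCP at [0.199, 0.566, 0.231] pointing down, gripper open.
Joint ranges: [-2.96, 2.96], [-0.89, 2.26], [0.02, 2.5], [-1.34, 4.48], [0, 2.73], [-2.66, 2.66]. Speed limits (rad/s): [2.39, 2.39, 2.79, 3.14, 3.14, 3.14].

INTERFACE

Orientations are given as a unit quaternion [w, x, y, z].
In Python, from station import r gives the robot as it stands. The module is installed in compiled form; this text tells all that it offers.
- The arm moves only by the shell command python3 -m pendant 'ROWS' [FORCE]. ROWS is a JSON object of lists of equal length, an entry for each row: "offset": the shift along the world's x, y, z in units of 300 mm (1.0 is 300 mm), a list of three; "spin": the turn about the world's z in units of pi/2 rad (1.0 is pi/2 rad); "fingers": the opening, from 0 (shut) to 1 (fully open). In form: {"offset": [[dx, dy, dz], ...], "spin": [spin, ...], "fingers": [fingers, ...]}. A call has 1 to 10 rows; each row is the pose to reach, as a shift and turn from the pose commanded when the call began; what a row does not reach only later rows make up. A row lasts 1/12 s, in which the tool goes at most 41.7 mm and 7.16 degrees, less where a joint would pass 70% of its speed; a pose out of reach is approached as far as the arm can. A call with a number of a shift or a turn outside -1 to 1 is refused whole. A call with a gripper value outside its range is refused whole. The fingers move at their own pace and stop on an object; FORCE is the grip in N (left out, the last holds). Time passes only in rows, so rows that repeat a pose let the fingers close. It gives the time, the measured TCP pose, the force, the opening and the grip force at its end, in the units of the state.
- r.get_state(): the state, without advancing time (a new reading comes with each control period).
- r.camera(name): name is "side" or "top"; returns (picture, depth): 400x640x3 uint8, blue, green, red; 400x640 float32, m along the optical axis (not along the pixel's ray), 0 where there is no reading.
- r.camera_model(name): a dict with "fx", "fy", "cx", "cy" (pixels), "k1" (the pictures are not rectified: a ray, as slopes to the right and down, at radius r is drawn at 1 + k1 r^2 times it, then the intrinsics apply), "R" (3x3) and "t" (3): a world point X has camera coordinates R X + t. Camera axes: x right, y down, z forward; pixel columns grow to the right and rows downward; lengths in m; the calibration is good to about 2 mm. A picture is of the moment at which its call begins. camera_model takes no time and is no camera call.
- r.job_done(): hands the job in; it is judged then, once.
The state is a dict: "time": time; "qpos": joint angles; "joint_vel": joint speeds; "tau": joint torques, N m; "tcp_pos": TCP position; "ee_rot": TCP orientation; "ft_force": force on the tool from outside, world axes, zero at the start; "ft_torque": the same for the moment, N m; "finger_gap": finger opening in m; "gripper_force": force on a finger pad.
Only numpy, scipy, OpenCV 4.12 (cv2) and the standard library are available. Lean on these libraries where they do the work, as an engineer would, in place of code of your own. Each camera call takes 0.05 s, during which the arm holds its last target. There are 200 camera calls.

TASK

Take the tall slim sleeve out of the small blue tray beside the fixture and stand it on the fixture's bed between the vee block and the open jaw. Then turn the thumbscrew clockwise until its clutch slips for the first time and stop right there, so that the sleeve is clamped upright against the vee at full clutch pressure and the overrun ring has not come up; let go of everything, and leave the short sleeves in the tray and the loose collar where they are.

Things in the scene. Friction and masses are not known exactly. Their poses are not given: they have to be found in the camera images.
- tall_sleeve: the sleeve to clamp: a solid dark steel cylinder with a yellow-lined mouth, 44 mm in diameter and 76 mm tall, about 0.3 kg, standing in one of four places in the tray; the only tall one. Origin: centre of its underside; z up along its axis.
- short_sleeve0: bystander: dark sleeve 52 mm in diameter, 34 mm tall, in the tray. Origin: centre of its underside.
- short_sleeve1: bystander: same as short_sleeve0.
- short_sleeve2: bystander: same as short_sleeve0.
- tray: blue plastic tray 200 x 200 mm, walls 28 mm high and 5 mm thick, inner floor 5 mm above the bench; fixed. It holds the tall sleeve and the three short ones in a 2 x 2 pattern at 84 mm spacing. Origin: centre of its underside.
- collar: bystander: loose steel ring 48 mm in diameter, 16 mm tall, on the bench beyond the gap between tray and fixture. Origin: centre of its underside.
- fixture: fixed clamping fixture: aluminium bed from x = -170 to +60 mm, 100 mm wide, 20 mm thick; steel vee block at the +x end; a jaw that slides to +x; a grey drive housing at the -x end (x = -140 to -84 mm, 60 mm wide, top 85 mm above the bench). Origin: on the bench under the axis of a sleeve seated in the vee; x from thumbscrew to vee, z up.
- nest (a point): on the bed's top face, 20 mm above the bench, on the axis of a sleeve that is seated against the vee; axes as the fixture's.
- jaw: steel jaw, 36 mm wide along y, from 23 to 57 mm above the bench, driven towards the vee (fixture's +x) 6 mm for each radian the spindle turns. Origin: middle of its flat front face, at the start 28 mm to -x of the nest axis (6 mm short of a seated sleeve). Axes as the fixture's. It pushes a sleeve stood in the gap along the bed into the vee.
- thumbscrew: brass thumbscrew on the housing's top, vertical axis 112 mm to -x of the nest axis: an upright wing 46 mm long (its x axis), 12 mm thick (its y axis), from 99 to 133 mm above the bench. Origin: on its axis, 84 mm above the bench; z up. Clockwise from above closes the jaw, counter-clockwise opens it. It turns the spindle through free play and a slip clutch.
- wing (a point): on the thumbscrew's axis, 120 mm above the bench, where to pinch the wing across its thickness from above; x along the wing. Turning clockwise there is first an unknown 0 to 1.2 rad of free play (about 0.01 N m), then it drives the spindle at about 0.16 N m, through a torsion spring of 1 N m/rad: held still it keeps the torque; let go it springs back 0.15 to 0.35 rad, the spindle stays.
- telltale (a joint): overrun ring, a flat steel ring 38 mm in diameter and 5 mm thick round the spindle, under the wing, lying on the housing's top; its value is how far it has come up, in m: 0 at the start. It stays down through the first 0.25 rad of clutch slip; further slip, at a slightly higher torque of 0.34 N m, raises it 10 mm per rad, for good. It must stay below 2 mm.
- vee (a point): middle of the vee block's top edge, 19 mm to +x of the nest axis and 60 mm above the bench. The block is 36 mm wide along y; its two upright faces touch a seated 44 mm sleeve 30 degrees either side of the fixture's +x.
- thumbscrew_top (a point): centre of the wing's top, 133 mm above the bench. How the slip feels: once the sleeve is tight in the vee the torque climbs, within some 0.2 rad of turning, from 0.16 to about 0.30 N m and stays there: the clutch slips, the thumbscrew turns on and the jaw stands still. The clamp stays tight when the thumbscrew is let go.

How it is judged:
On the way, in this order (a step that is already met when the one before it is completed fails the run):
1. the tall sleeve stands upright on the bed between jaw and vee, let go (horizontal distance between tall_sleeve and nest below 0.009 m and z of tall_sleeve in the frame of nest below 0.003 m and angle between tall_sleeve's own z axis and vertical below 0.1 rad and contact force between the fingers and tall_sleeve below 0.1 N), for 0.2 s.
2. the jaw presses the sleeve into the vee at full clutch pressure (over 19 N; the clutch slips at about 23 N) (contact force between jaw and tall_sleeve above 19 N), for 0.2 s.
At the end, for the whole second after the job is handed in: The tall sleeve stands upright (within 0.06 rad) on the fixture's bed, within 4 mm of its seated place in the vee, at rest, the jaw pressing on it with more than 18 N (the clutch slips at about 23 N), and the overrun ring less than 2 mm up (contact force between jaw and tall_sleeve above 18 N and horizontal distance between tall_sleeve and nest below 0.004 m and z of tall_sleeve in the frame of nest below 0.003 m and angle between tall_sleeve's own z axis and vertical below 0.06 rad and linear speed of tall_sleeve below 0.01 m/s and value of joint telltale below 0.002 m); the robot touches nothing.
It fails at once if the clutch is slipped on so far that the overrun ring comes up 2 mm (about 0.45 rad of slip) (value of joint telltale above 0.002 m).
It fails at once if the jaw and sleeve are forced together with more than 50 N (contact force between jaw and tall_sleeve above 50 N).
It fails at once if a short sleeve or the collar is moved more than 20 mm or tipped (distance of any of short_sleeve0, short_sleeve1, short_sleeve2, collar from where it was at the start of the episode above 0.02 m or angle between any of short_sleeve0, short_sleeve1, short_sleeve2, collar's own z axis and vertical above 0.3 rad).
It also fails if it takes over 67 s, if anything falls off the work surface, if the arm or the gripper's body presses on something with over 40 N, if the wrist force passes 120 N, or if a joint passes its speed limit or range.

## Working session

There is one attempt and no reset: what is moved stays moved. The work goes in short steps, Python scripts to look and compute and a shell command to move; the robot and the scene stay as the last step left them, time stands still between calls to the robot, and variables do not carry over. Pictures are saved under pics/ and viewed, at most 10 in all, crops included, and the job is handed in when it is done.

```bash
mkdir -p pics; python3 - <<'E'
from station import r
import cv2,numpy as np
for n in("top","side"):
    p,d=r.camera(n); cv2.imwrite(f"pics/{n}0.png",p); np.save(f"pics/{n}0.npy",d); m=r.camera_model(n); print({k:np.round(v,4).tolist() for k,v in m.items()})
s=r.get_state(); print({k:np.round(v,4).tolist() for k,v in s.items()})
E
```

```text
{'fx': 486.833, 'fy': 486.833, 'cx': 322.7171, 'cy': 203.7374, 'k1': 0.0035, 'R': [[0.005, -1.0, -0.0019], [-0.999, -0.0049, -0.045], [0.045, 0.0022, -0.999]], 't': [0.0679, 0.5625, 0.9367]}
{'fx': 382.4843, 'fy': 382.4843, 'cx': 319.9391, 'cy': 206.5138, 'k1': -0.0464, 'R': [[-0.7328, -0.6804, -0.013], [-0.4508, 0.4997, -0.7396], [0.5097, -0.5361, -0.6729]], 't': [0.4712, 0.3248, 0.5338]}
{'time': 0.1, 'qpos': [1.1476, 0.1311, 1.4892, -0.0, 1.523, -0.0854], 'joint_vel': [0.0004, -0.0015, -0.0036, -0.001, 0.0017, 0.0019], 'tau': [0.0018, -57.0957, -50.194, -0.0001, 0.0083, 0.0001], 'tcp_pos': [0.1986, 0.5656, 0.2303], 'ee_rot': [-0.0002, 0.1681, 0.9858, -0.0008], 'ft_force': [-1.0156, -0.5493, 0.1686], 'ft_torque': [-0.0174, 0.0016, 0.0036], 'gripper_force': 0.0, 'finger_gap': 0.0853}
```

View pics/top0.png

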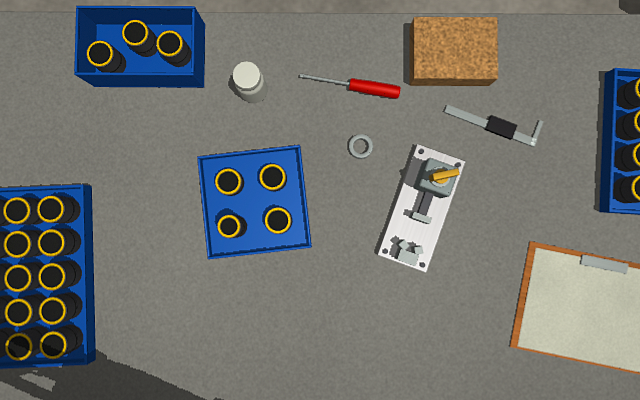

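View pics/side0.png

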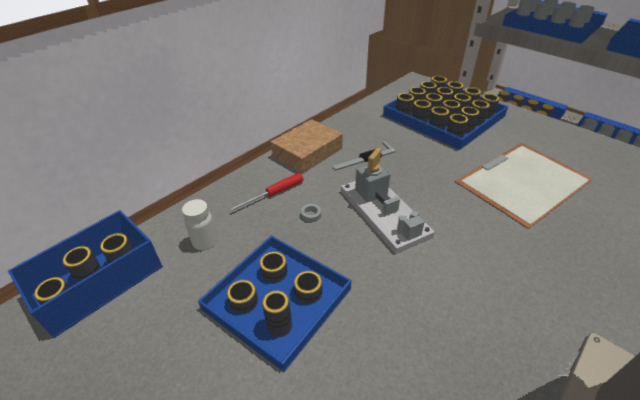

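The top view shows the tray with its sleeves at about (228,180), (271,177), (229,226) and (278,220), the collar at (360,146), the wing at (443,174), the jaw at (421,215) and the vee at (407,250). In the side view the tall sleeve is the one at (277,305).

```bash
cat > h.py <<'E'
from station import r
import cv2,numpy as np
def rays(n,px):
    m=r.camera_model(n); K=np.array([[m["fx"],0,m["cx"]],[0,m["fy"],m["cy"]],[0,0,1]])
    u=cv2.undistortPoints(np.float64(px).reshape(-1,1,2),K,np.array([m["k1"],0,0,0.]))[:,0]
    R=np.array(m["R"]); return -R.T@np.array(m["t"]), np.c_[u,np.ones(len(u))]@R
def plane(n,px,z):
    c,d=rays(n,px); return c+d*((z-c[2])/d[:,2])[:,None]
def cloud(n,d):
    y,x=np.mgrid[:400,:640]; c,v=rays(n,np.c_[x.ravel(),y.ravel()])
    return (c+v*d.reshape(-1,1)).reshape(400,640,3)
E
python3 - <<'E'
from h import *
np.set_printoptions(precision=4,suppress=True)
for n in("top","side"):
    p=cv2.imread(f"pics/{n}0.png"); P=cloud(n,np.load(f"pics/{n}0.npy")); hsv=cv2.cvtColor(p,cv2.COLOR_BGR2HSV)
    m=cv2.inRange(hsv,(18,120,90),(35,255,255))
    m=cv2.morphologyEx(m,cv2.MORPH_CLOSE,np.ones((3,3)))
    x0,x1,y0,y1=(195,500,135,270) if n=="top" else (200,440,140,360)
    cs,_=cv2.findContours(m,cv2.RETR_EXTERNAL,cv2.CHAIN_APPROX_NONE)
    for c in cs:
        (u,v),_=cv2.minEnclosingCircle(c)
        if len(c)<15 or not(x0<u<x1 and y0<v<y1):continue
        e=cv2.fitEllipse(c); mk=np.zeros(m.shape,np.uint8); cv2.drawContours(mk,[c],-1,1,-1); mk&=(m>0)
        zz=np.median(P[mk>0][:,2]); print(n,np.array(e[0]),e[1],e[2],'z',zz,'->',*[plane(n,[e[0]],h)[0][:2] for h in(.039,.081,.133)])
p=cv2.imread("pics/top0.png");P=cloud("top",np.load("pics/top0.npy"))
# bed outline: bright, z~.02
g=cv2.cvtColor(p,cv2.COLOR_BGR2HSV); m=((g[...,2]>170)&(g[...,1]<40)).astype(np.uint8); m[:,:360]=0;m[:,480:]=0;m[:130]=0;m[280:]=0
c=max(cv2.findContours(cv2.morphologyEx(m,cv2.MORPH_CLOSE,np.ones((9,9))),0,2)[0],key=cv2.contourArea)
b=plane("top",c.reshape(-1,2),.02)[:,:2]; R=cv2.minAreaRect(np.float32(b*1000)); print("bed",R, cv2.boxPoints(R)); 
q=P[135:275,375:470].reshape(-1,3)
for lo,hi in((.018,.022),(.053,.064),(.08,.09),(.095,.14)):
    s=q[(q[:,2]>lo)&(q[:,2]<hi)]; print(lo,len(s),s.mean(0), cv2.minAreaRect(np.float32(s[:,:2]*1000)))
cv2.imwrite("pics/crop.png",cv2.resize(p[135:275,370:480],None,fx=5,fy=4.25*5/4.25*0+4.2,interpolation=2))
E
```

```text
top [228.4067 225.891 ] (21.360837936401367, 22.322717666625977) 11.047502517700195 z 0.08067579195296926 -> [0.5181 0.249 ] [0.5181 0.2407] [0.5182 0.2306]
top [277.4768 220.1959] (25.106855392456055, 25.398136138916016) 122.47252655029297 z 0.039018346700373296 -> [0.5293 0.1562] [0.5289 0.1522] [0.5283 0.1473]
top [227.5206 181.1352] (24.777774810791016, 25.179929733276367) 7.549961090087891 z 0.03891565552079479 -> [0.603  0.2518] [0.5992 0.2435] [0.5945 0.2331]
top [443.999  174.8138] (12.143052101135254, 26.59783935546875) 74.54275512695312 z 0.13123216128995718 -> [ 0.6171 -0.1595] [ 0.6126 -0.1491] [ 0.6071 -0.1362]
top [271.8966 176.4898] (24.629802703857422, 25.187883377075195) 8.563896179199219 z 0.03910181660113543 -> [0.6123 0.1675] [0.6081 0.163 ] [0.6028 0.1575]
side [275.0698 301.4071] (20.03028106689453, 24.297822952270508) 73.6047592163086 z 0.08063182587195628 -> [0.54   0.2249] [0.5163 0.2412] [0.4869 0.2613]
side [240.8018 291.316 ] (20.58478355407715, 26.858943939208984) 69.99508666992188 z 0.03839684477332389 -> [0.6008 0.2521] [0.5725 0.2664] [0.5375 0.284 ]
s
[... 518 characters left out ...]
1), (98.43496704101562, 228.02586364746094), 70.27304077148438) [[ 431.4352 -127.7799]
 [ 646.0787 -204.7474]
 [ 679.3043 -112.0894]
 [ 464.6608  -35.1219]]
0.018 2875 [ 0.5454 -0.1123  0.0197] ((556.0439453125, -119.31646728515625), (99.96014404296875, 229.534912109375), 70.2702865600586)
0.053 539 [ 0.4971 -0.0965  0.0584] ((543.9549560546875, -114.2161865234375), (52.90116500854492, 194.2010040283203), 72.73484802246094)
0.08 671 [ 0.6079 -0.135   0.0845] ((609.2809448242188, -138.6365966796875), (60.2957878112793, 56.049415588378906), 70.81863403320312)
0.095 294 [ 0.6082 -0.1368  0.1221] ((609.61572265625, -138.31385803222656), (45.06532287597656, 23.592084884643555), 89.53839874267578)
```

View pics/crop.png

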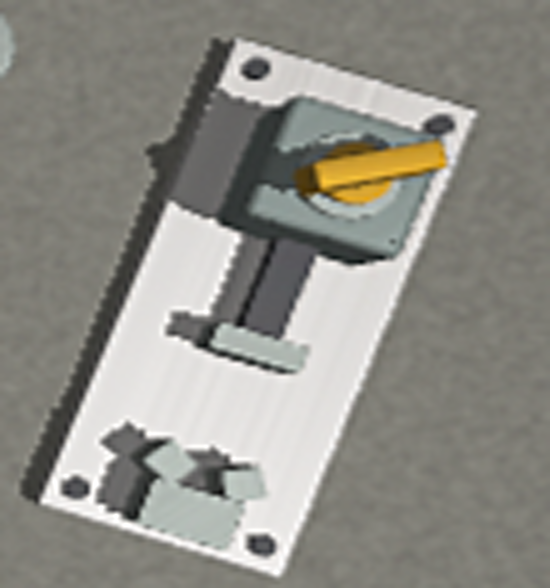

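The crop shows the vee at the bottom (200,500), the jaw face at (260,350), and the wing running from (310,180) to (440,150). So fixture +x points toward the robot, at about 160.3°. I'll now move above the tall sleeve and measure the wing angle.

```bash
python3 -m pendant '{"offset":[[0.13,-0.13,0],[0.26,-0.26,0],[0.39,-0.39,0],[0.52,-0.52,-0.03],[0.65,-0.65,-0.06],[0.78,-0.78,-0.1],[0.9,-0.9,-0.15],[0.95,-0.95,-0.2],[0.95,-0.95,-0.2],[0.95,-0.95,-0.2]],"spin":[0,0,0,0,0,0,0,0,0,0],"fingers":[1,1,1,1,1,1,1,1,1,1]}' 50
python3 - <<'E'
from h import *
np.set_printoptions(precision=4,suppress=True)
p=cv2.imread("pics/top0.png");P=cloud("top",np.load("pics/top0.npy"))
q=P[135:275,375:470].reshape(-1,3)
d=np.array([-.9413,.3375]);e=np.array([-d[1],d[0]])
s=q[q[:,2]>.128][:,:2]; (c,w,a)=cv2.minAreaRect(np.float32(s*1000)); print("wing",len(s),s.mean(0),c,w,a); u,sv,vt=np.linalg.svd(s-s.mean(0)); print(np.degrees(np.arctan2(vt[0,1],vt[0,0])))
for lo,hi in((.055,.0585),(.0585,.063)):
    s=q[(q[:,2]>lo)&(q[:,2]<hi)][:,:2]-np.array([.5042,-.1008]); f=np.c_[s@d,s@e]
    for nm,k in(("jaw",(f[:,0]<-20)&(f[:,0]>-60)),("vee",f[:,0]>0)):
        g=f[k]
        if len(g)>5: print(lo,nm,len(g),np.percentile(g,[2,50,98],axis=0))
E
```

```text
time: 0.93
tcp_pos: [0.485, 0.2787, 0.1701]
ee_rot: [-0.0, 0.168, 0.986, -0.0]
ft_force: [1.0, 0.8, 0.6]
finger_gap: 0.0853
gripper_force: 0.0
wing 239 [ 0.5908 -0.096 ] (572.456787109375, -44.10820770263672) (16.901962280273438, 248.67018127441406) 21.303104400634766
-66.7152585590173
0.055 vee 113 [[ 0.0173 -0.0215]
 [ 0.0373  0.0008]
 [ 0.054   0.0205]]
0.0585 vee 244 [[ 0.0191 -0.0197]
 [ 0.0386 -0.0004]
 [ 0.0541  0.0201]]
```

```bash
python3 -m pendant '{"offset":[[0.054,-0.063,0],[0.108,-0.126,0],[0.108,-0.126,-0.1],[0.108,-0.126,-0.2],[0.108,-0.126,-0.3],[0.108,-0.126,-0.36],[0.108,-0.126,-0.4],[0.108,-0.126,-0.4],[0.108,-0.126,-0.4]],"spin":[0,0,0,0,0,0,0,0,0],"fingers":[1,1,1,1,1,1,1,1,1]}' 50
python3 -m pendant '{"offset":[[0,0,0],[0,0,0],[0,0,0],[0,0,0],[0,0,0],[0,0,0],[0,0,0],[0,0,0],[0,0,0],[0,0,0]],"spin":[0,0,0,0,0,0,0,0,0,0],"fingers":[0.4,0.3,0.3,0.3,0.3,0.3,0.3,0.3,0.3,0.3]}' 50
python3 - <<'E'
from h import *
np.set_printoptions(precision=4,suppress=True)
P=cloud("top",np.load("pics/top0.npy"))
q=P[135:275,375:470].reshape(-1,3)
d=np.array([-.9413,.3375]);e=np.array([-d[1],d[0]]);N=np.array([.5042,-.1008])
s=q-[*N,0]; f=np.c_[s[:,:2]@d,s[:,:2]@e,s[:,2]]
w=f[(f[:,2]>.126)&(abs(f[:,0]+.112)<.04)&(abs(f[:,1])<.04)]; c=w[:,:2].mean(0);v=np.linalg.svd(w[:,:2]-c)[2][0]; wd=v[0]*d+v[1]*e
print("wing",len(w),c,np.degrees(np.arctan2(wd[1],wd[0])),cv2.minAreaRect(np.float32(w[:,:2]*1000)))
g=f[(f[:,0]<-.02)&(f[:,0]>-.06)&(f[:,2]>.045)]; print("jaw",len(g),np.percentile(g,[2,50,98],axis=0))
E
```

```text
time: 1.68
tcp_pos: [0.5159, 0.2433, 0.0512]
ee_rot: [-0.0, 0.168, 0.986, -0.0]
ft_force: [-0.4, -0.2, 0.4]
finger_gap: 0.0856
gripper_force: 0.0
time: 2.52
tcp_pos: [0.5174, 0.2436, 0.0531]
ee_rot: [0.001, 0.168, 0.986, 0.001]
ft_force: [-0.8, -1.3, 6.6]
finger_gap: 0.0429
gripper_force: 50.4
wing 190 [-0.1116 -0.    ] 102.88724137147479 ((-111.72517395019531, 0.13974571228027344), (12.017545700073242, 45.85246276855469), 32.68867111206055)
jaw 218 [[-0.0588 -0.0174  0.0456]
 [-0.0376 -0.0001  0.0543]
 [-0.0281  0.017   0.0589]]
```

```bash
python3 -m pendant '{"offset":[[0,0,0.08],[0,0,0.2],[0,0,0.33],[0,-0.08,0.4],[-0.01,-0.18,0.4],[-0.02,-0.3,0.4],[-0.03,-0.42,0.4],[-0.03,-0.54,0.4],[-0.03,-0.66,0.4],[-0.03,-0.78,0.4]],"spin":[0,0,0,0,0,0,0,0,0,0],"fingers":[0.3,0.3,0.3,0.3,0.3,0.3,0.3,0.3,0.3,0.3]}' 50
python3 -m pendant '{"offset":[[0,-0.1,0],[0,-0.2,0],[0,-0.3,0],[0,-0.36,-0.05],[0,-0.37,-0.1],[0,-0.37,-0.1],[0,-0.37,-0.1],[0,-0.37,-0.1]],"spin":[0,0,0,0,0,0,0,0],"fingers":[0.3,0.3,0.3,0.3,0.3,0.3,0.3,0.3]}' 50
python3 - <<'E'
from h import *
s=r.get_state(); print(s["tcp_pos"],s["ft_force"],s["finger_gap"])
for n in("top","side"):
    p,d=r.camera(n); cv2.imwrite(f"pics/{n}1.png",p); np.save(f"pics/{n}1.npy",d)
cv2.imwrite("pics/c1.png",np.hstack([cv2.resize(cv2.imread("pics/top1.png")[110:280,350:490],None,fx=3,fy=3),cv2.resize(cv2.imread("pics/side1.png")[120:290,320:445],None,fx=3,fy=3)]))
E
```

```text
time: 3.35
tcp_pos: [0.5067, 0.0078, 0.1715]
ee_rot: [0.0, 0.168, 0.986, 0.0]
ft_force: [1.9, -0.5, -3.2]
finger_gap: 0.0422
gripper_force: 52.1
time: 4.02
tcp_pos: [0.5074, -0.1011, 0.1419]
ee_rot: [0.0, 0.168, 0.986, 0.0]
ft_force: [-0.8, 0.9, -2.8]
finger_gap: 0.0425
gripper_force: 52.1
[ 0.50736718 -0.10114025  0.14192945] [-0.84910407  0.8841417  -2.78901245] 0.042523619881398654
```

View pics/c1.png

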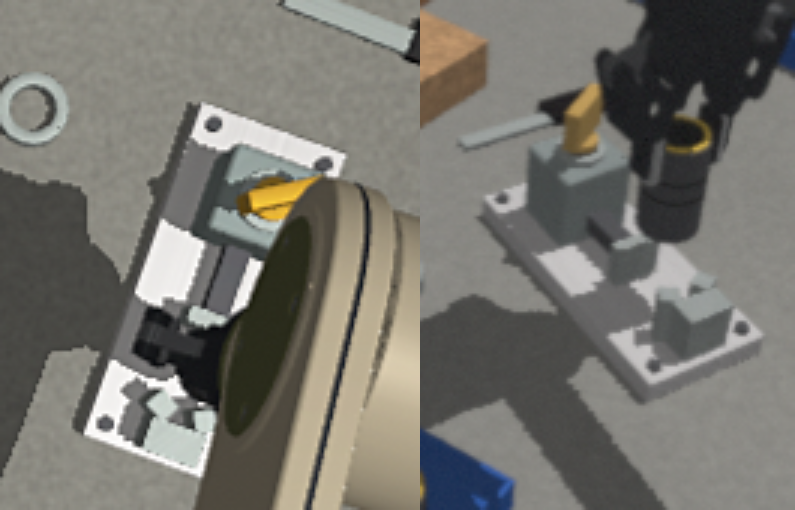

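The side crop shows the sleeve held upright at crop pixel (675,180), above the gap between jaw and vee. I'll measure its axis from the side depth.

```bash
python3 - <<'E'
from h import *
from scipy.optimize import least_squares
P=cloud("side",np.load("pics/side1.npy"))
q=P[176:200,392:416].reshape(-1,3); q=q[(np.hypot(q[:,0]-.507,q[:,1]+.101)<.035)]
print(len(q),np.percentile(q[:,2],[0,5,50,95]))
q=q[(q[:,2]>.1)&(q[:,2]<.135)]
f=lambda p:np.hypot(q[:,0]-p[0]-p[2]*(q[:,2]-.117),q[:,1]-p[1]-p[3]*(q[:,2]-.117))-.022
o=least_squares(f,[.507,-.101,0,0],loss="soft_l1",f_scale=.001); c=o.x[:2]
d=np.array([-.9413,.3375]);e=np.array([-d[1],d[0]]);s=c-[.5042,-.1008]
print(len(q),o.x,np.abs(o.fun).mean(),"fix frame",s@d,s@e)
# jaw/vee seen by the side camera, fixture frame
F=P.reshape(-1,3)-[.5042,-.1008,0]; F=np.c_[F[:,:2]@d,F[:,:2]@e,F[:,2]]
v=F[(abs(F[:,2]-.06)<.002)&(abs(F[:,1])<.03)&(F[:,0]>.01)&(F[:,0]<.06)]; print("vee",len(v),np.percentile(v,[3,50,97],axis=0))
v=F[(abs(F[:,2]-.02)<.002)&(abs(F[:,1])<.08)&(F[:,0]>-.2)&(F[:,0]<.1)]; print("bed",np.percentile(v,[0.5,99.5],axis=0))
E
```

```text
524 [0.05491229 0.09859928 0.12685537 0.15618402]
293 [ 5.08822556e-01 -1.03531259e-01  5.86467733e-05  2.96584041e-02] 0.0006448281425722763 fix frame -0.0052730122658177885 0.0010108211742115996
vee 193 [[ 0.02076394 -0.01872131  0.05816139]
 [ 0.03861434  0.00051753  0.05949975]
 [ 0.05545828  0.02058014  0.06091787]]
bed [[-0.16571672 -0.04959616  0.01803294]
 [ 0.06071699  0.04966476  0.02170633]]
```

```bash
python3 -m pendant '{"offset":[[-0.008,0.006,0],[-0.008,0.006,-0.05],[-0.008,0.006,-0.1],[-0.008,0.006,-0.15],[-0.008,0.006,-0.18],[-0.008,0.006,-0.2],[-0.008,0.006,-0.22],[-0.008,0.006,-0.235],[-0.008,0.006,-0.235],[-0.008,0.006,-0.235]],"spin":[0,0,0,0,0,0,0,0,0,0],"fingers":[0.3,0.3,0.3,0.3,0.3,0.3,0.3,0.3,0.3,0.3]}' 50
```

```text
time: 4.95
tcp_pos: [0.505, -0.0999, 0.0711]
ee_rot: [0.0, 0.168, 0.986, -0.0]
ft_force: [0.1, -1.2, -3.0]
finger_gap: 0.0424
gripper_force: 52.1
```

```bash
for i in 1 2 ; do python3 -m pendant '{"offset":[[0,0,-0.003],[0,0,-0.006],[0,0,-0.006]],"spin":[0,0,0],"fingers":[0.3,0.3,0.3]}' 50 | grep -E "tcp|ft_f"; done
```

```text
tcp_pos: [0.5051, -0.1, 0.0693]
ft_force: [0.2, 0.2, -3.7]
tcp_pos: [0.5054, -0.1002, 0.0682]
ft_force: [-1.2, 0.3, 3.6]
```

Contact with the bed at TCP z ≈ 0.068. Next I release and look.

```bash
python3 -m pendant '{"offset":[[0,0,0],[0,0,0],[0,0,0],[0,0,0],[0,0,0],[0,0,0],[0,0,0]],"spin":[0,0,0,0,0,0,0],"fingers":[0.55,0.6,0.8,0.9,0.95,0.95,0.95]}'
python3 -m pendant '{"offset":[[0,0,0.03],[0,0,0.1],[0,0,0.2],[0,0,0.3],[0,0,0.4],[0,0,0.48],[0,0.1,0.48],[0,0.2,0.48],[0,0.3,0.48],[0,0.4,0.48]],"spin":[0,0,0,0,0,0,0,0,0,0],"fingers":[0.95,0.95,0.95,0.95,0.95,0.95,0.95,0.95,0.95,0.95]}'
python3 - <<'E'
from h import *
for n in("top","side"):
    p,d=r.camera(n); cv2.imwrite(f"pics/{n}2.png",p); np.save(f"pics/{n}2.npy",d)
cv2.imwrite("pics/c2.png",np.hstack([cv2.resize(cv2.imread("pics/top2.png")[110:280,350:490],None,fx=3,fy=3),cv2.resize(cv2.imread("pics/side2.png")[120:290,320:445],None,fx=3,fy=3)]))
E
```

```text
time: 6.03
tcp_pos: [0.5048, -0.0999, 0.0672]
ee_rot: [-0.0, 0.168, 0.986, 0.0]
ft_force: [0.0, 0.1, 0.2]
finger_gap: 0.0811
gripper_force: 0.0
time: 6.87
tcp_pos: [0.5048, 0.0212, 0.2124]
ee_rot: [0.001, 0.168, 0.986, 0.0]
ft_force: [-0.0, -0.3, -0.1]
finger_gap: 0.0814
gripper_force: 0.0
```

View pics/c2.png

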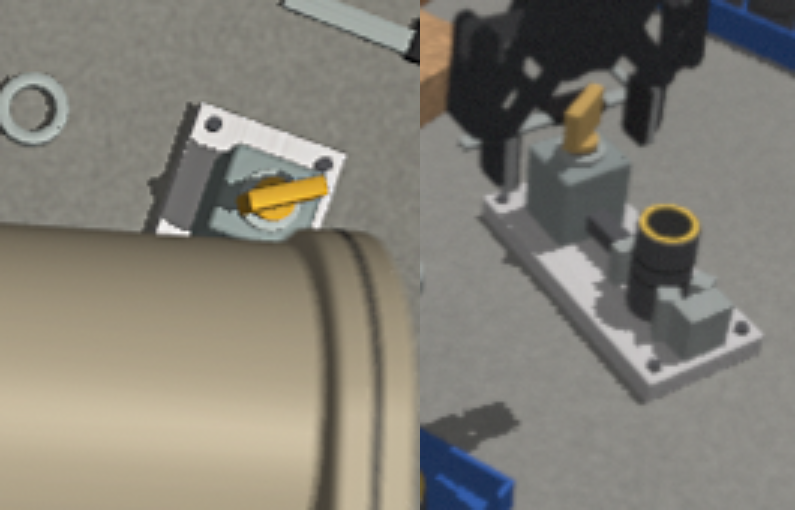

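The side crop shows the sleeve standing upright on the bed at (665,260), between jaw and vee, clear of the gripper. I'll check its position and move over the wing.

```bash
python3 - <<'E'
from h import *
p=cv2.imread("pics/side2.png"); m=cv2.inRange(cv2.cvtColor(p,cv2.COLOR_BGR2HSV),(18,120,90),(35,255,255)); m[:,:390]=0;m[:,425:]=0;m[:180]=0;m[230:]=0
c=max(cv2.findContours(m,0,1)[0],key=len); e_=cv2.fitEllipse(c); s=plane("side",[e_[0]],.096)[0][:2]-[.5042,-.1008]
d=np.array([-.9413,.3375]);e=np.array([-d[1],d[0]]);print(e_,s@d,s@e)
E
python3 -m pendant '{"offset":[[0.04,-0.06,0],[0.08,-0.12,0],[0.12,-0.18,0],[0.16,-0.24,0],[0.2,-0.3,0],[0.24,-0.36,0],[0.28,-0.42,0],[0.32,-0.48,0],[0.35,-0.533,-0.05],[0.35,-0.533,-0.1]],"spin":[-0.07,-0.14,-0.21,-0.28,-0.35,-0.42,-0.5,-0.57,-0.641,-0.641],"fingers":[0.6,0.6,0.6,0.6,0.6,0.6,0.6,0.6,0.6,0.6]}'
python3 -m pendant '{"offset":[[0,0,0],[0,0,0]],"spin":[0,0],"fingers":[0.6,0.6]}'
python3 - <<'E'
from h import *
s=r.get_state();q=s["ee_rot"];print(s["qpos"],"tool y deg",2*np.degrees(np.arctan2(q[2],q[1]))-90)
p,d=r.camera("side"); cv2.imwrite("pics/c3.png",cv2.resize(p[110:270,310:450],None,fx=3.5,fy=3.5))
E
```

```text
((402.7484436035156, 194.13973999023438), (11.954124450683594, 19.175262451171875), 99.0000991821289) -0.0017199913278052854 0.0015115537391041916
time: 7.8
tcp_pos: [0.6116, -0.1441, 0.1826]
ee_rot: [0.002, 0.627, 0.779, 0.0]
ft_force: [0.1, -0.1, -0.2]
finger_gap: 0.0514
gripper_force: 0.0
time: 7.97
tcp_pos: [0.6088, -0.1402, 0.1803]
ee_rot: [-0.001, 0.623, 0.782, -0.001]
ft_force: [-1.1, -0.0, 0.5]
finger_gap: 0.0513
gripper_force: 0.0
[-3.08372400e-01  2.26398864e-01  1.47409816e+00 -5.84938651e-05
  1.44392705e+00 -5.34621861e-01] tool y deg 12.96356799337903
```

View pics/c3.png

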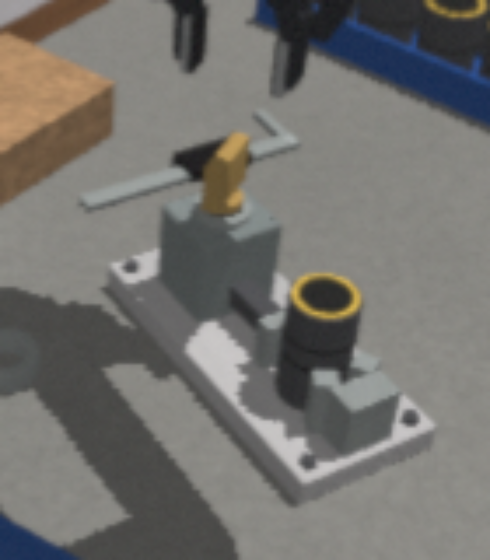

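```bash
python3 -m pendant '{"offset":[[0,0.003,-0.08],[0,0.003,-0.16],[0,0.003,-0.22],[0,0.003,-0.255],[0,0.003,-0.255],[0,0.003,-0.255]],"spin":[0,0,0,0,0,0],"fingers":[0.6,0.6,0.6,0.6,0.6,0.6]}'
python3 -m pendant '{"offset":[[0,0,0],[0,0,0],[0,0,0],[0,0,0],[0,0,0],[0,0,0],[0,0,0],[0,0,0],[0,0,0],[0,0,0]],"spin":[0,0,0,0,0,0,0,0,0,0],"fingers":[0.2,0.05,0.05,0.05,0.05,0.05,0.05,0.05,0.05,0.05]}' 40
python3 - <<'E'
from station import r
s=r.get_state();print(s["ft_torque"],s["qpos"][5],s["tau"][5])
E
```

```text
time: 8.52
tcp_pos: [0.61, -0.1387, 0.1056]
ee_rot: [0.0, 0.623, 0.783, 0.0]
ft_force: [-0.5, -0.2, 0.4]
finger_gap: 0.0516
gripper_force: 0.0
time: 9.35
tcp_pos: [0.6099, -0.1395, 0.1065]
ee_rot: [0.001, 0.623, 0.782, -0.0]
ft_force: [-5.4, -0.1, 8.3]
finger_gap: 0.0112
gripper_force: 42.6
[-0.06911177  0.98349703  0.008271  ] -0.5320845086379069 -0.004024981608381495
```

```bash
cat > t.py <<'E'
from h import *
z=[];
for i in range(3): z.append(r.get_state()["ft_torque"][2]); r.camera("side")
s=r.get_state();z.append(s["ft_torque"][2]);q=s["ee_rot"]
print("tz",np.round(z,3),"mean %.3f"%np.mean(z),"yaw %.4f"%(2*np.arctan2(q[2],q[1])-np.pi/2),"q6 %.4f tau6 %.3f"%(s["qpos"][5],s["tau"][5]),"F",np.round(s["ft_force"],1),"gap %.4f"%s["finger_gap"],"t %.1f"%s["time"])
E
python3 t.py
for i in 1 2 3; do python3 -m pendant '{"offset":[[0,0,0],[0,0,0],[0,0,0],[0,0,0]],"spin":[-0.06,-0.12,-0.15,-0.15],"fingers":[0.05,0.05,0.05,0.05]}' >/dev/null; python3 t.py; done
```

```text
tz [0.008 0.024 0.04  0.004] mean 0.019 yaw 0.2260 q6 -0.5321 tau6 -0.004 F [-5.8  0.3  8.1] gap 0.0111 t 9.5
tz [-0.006  0.025  0.01   0.009] mean 0.010 yaw -0.0096 q6 -0.2964 tau6 0.076 F [-6.6 -0.8  7.5] gap 0.0112 t 10.0
tz [0.17  0.158 0.151 0.115] mean 0.148 yaw -0.2451 q6 -0.0609 tau6 0.193 F [-6.5 -0.7  8.6] gap 0.0113 t 10.5
tz [0.169 0.205 0.172 0.174] mean 0.180 yaw -0.4807 q6 0.1746 tau6 0.194 F [-6.7 -0.1  8.9] gap 0.0115 t 10.9
```

```bash

for i in 1 2; do python3 -m pendant '{"offset":[[0,0,0],[0,0,0],[0,0,0],[0,0,0]],"spin":[-0.06,-0.12,-0.15,-0.15],"fingers":[0.05,0.05,0.05,0.05]}' >/dev/null; python3 t.py; done
for i in 1 2 3; do python3 -m pendant '{"offset":[[0,0,0],[0,0,0]],"spin":[-0.04,-0.04],"fingers":[0.05,0.05]}' >/dev/null; python3 t.py; done
```

```text
tz [0.181 0.187 0.095 0.147] mean 0.152 yaw -0.7164 q6 0.4103 tau6 0.203 F [-7.1 -1.5  8.4] gap 0.0106 t 11.4
tz [0.177 0.186 0.138 0.2  ] mean 0.175 yaw -0.9520 q6 0.6459 tau6 0.203 F [-7.2 -1.6  9.4] gap 0.0111 t 11.9
tz [0.184 0.18  0.147 0.167] mean 0.169 yaw -1.0149 q6 0.7088 tau6 0.210 F [-8.1 -1.1  9.5] gap 0.0111 t 12.2
tz [0.145 0.208 0.124 0.165] mean 0.161 yaw -1.0777 q6 0.7716 tau6 0.210 F [-7.5 -1.6  9.7] gap 0.0113 t 12.6
tz [0.203 0.193 0.177 0.196] mean 0.192 yaw -1.1404 q6 0.8344 tau6 0.237 F [-8.8 -0.4  9.1] gap 0.0112 t 12.9
```

```bash

for i in 1 2 3; do python3 -m pendant '{"offset":[[0,0,0],[0,0,0]],"spin":[-0.03,-0.03],"fingers":[0.05,0.05]}' >/dev/null; python3 t.py; done
```

```text
tz [0.23  0.205 0.289 0.134] mean 0.214 yaw -1.1875 q6 0.8814 tau6 0.253 F [-7.6 -1.1 10.3] gap 0.0111 t 13.2
tz [0.241 0.223 0.248 0.245] mean 0.239 yaw -1.2346 q6 0.9286 tau6 0.280 F [-8.1 -0.9  9.2] gap 0.0111 t 13.5
tz [0.284 0.266 0.272 0.309] mean 0.283 yaw -1.2817 q6 0.9757 tau6 0.309 F [-8.8 -1.7  8.9] gap 0.0116 t 13.8
```

```bash

for i in 1 2; do python3 -m pendant '{"offset":[[0,0,0],[0,0,0]],"spin":[-0.03,-0.03],"fingers":[0.05,0.05]}' >/dev/null; python3 t.py; done
```

```text
tz [0.327 0.285 0.296 0.311] mean 0.305 yaw -1.3287 q6 1.0227 tau6 0.331 F [-7.4  0.  10. ] gap 0.0110 t 14.1
tz [0.344 0.35  0.341 0.299] mean 0.333 yaw -1.3759 q6 1.0699 tau6 0.330 F [-9.  -1.1  9.9] gap 0.0116 t 14.4
```

```bash

python3 -m pendant '{"offset":[[0,0,0],[0,0,0],[0,0,0]],"spin":[-0.025,-0.025,-0.025],"fingers":[0.05,0.05,0.05]}' >/dev/null; python3 t.py
```

```text
tz [0.271 0.326 0.261 0.28 ] mean 0.284 yaw -1.4151 q6 1.1091 tau6 0.300 F [-8.4 -1.  10.5] gap 0.0114 t 14.8
```

The torque has levelled off at about 0.30 N m with roughly 0.1 rad of slip, so the clutch is slipping. I'll release and back off.

```bash
python3 -m pendant '{"offset":[[0,0,0],[0,0,0],[0,0,0],[0,0,0],[0,0,0],[0,0,0]],"spin":[0,0,0,0,0,0],"fingers":[0.3,0.5,0.7,0.7,0.7,0.7]}' | grep -E "gap|force"
python3 -m pendant '{"offset":[[0,0,0.03],[0,0,0.1],[0,0,0.2],[0,0,0.3],[0,0,0.4],[0,0.12,0.4],[0,0.24,0.4],[0,0.36,0.4],[0,0.36,0.4]],"spin":[0,0,0,0,0,0,0,0,0],"fingers":[0.7,0.7,0.7,0.7,0.7,0.7,0.7,0.7,0.7]}'
python3 - <<'E'
from h import *
p,dd=r.camera("side"); m=cv2.inRange(cv2.cvtColor(p,cv2.COLOR_BGR2HSV),(18,120,90),(35,255,255)); m[:,:390]=0;m[:,425:]=0;m[:180]=0;m[230:]=0
c=max(cv2.findContours(m,0,1)[0],key=len); e_=cv2.fitEllipse(c); s=plane("side",[e_[0]],.096)[0][:2]-[.5042,-.1008]
d=np.array([-.9413,.3375]);e=np.array([-d[1],d[0]]);print(e_,s@d,s@e)
cv2.imwrite("pics/c4.png",cv2.resize(p[110:270,310:450],None,fx=3.5,fy=3.5))
E
```

```text
ft_force: [-0.2, -0.2, -0.0]
finger_gap: 0.0597
gripper_force: 0.0
time: 16.1
tcp_pos: [0.6099, -0.0249, 0.2259]
ee_rot: [-0.001, 0.997, 0.08, 0.001]
ft_force: [-0.1, 0.2, -0.4]
finger_gap: 0.0597
gripper_force: 0.0
((403.5403747558594, 194.97427368164062), (11.947287559509277, 19.22174835205078), 98.05594635009766) 0.0011796614700870407 0.0013577743919565564
```

View pics/c4.png

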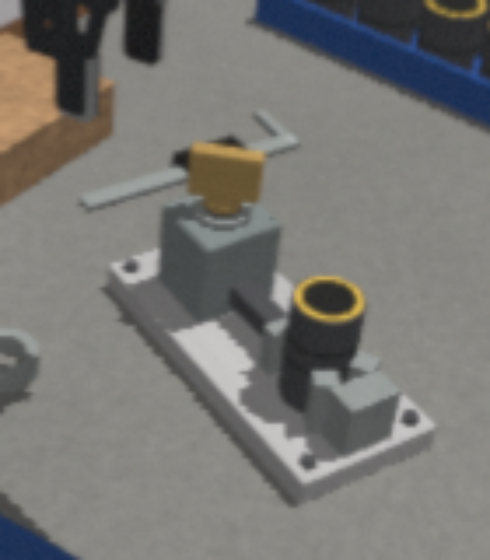

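The side crop shows the sleeve upright against the vee at (328,345) with the jaw touching it. The ring is down on the housing at (225,220), and the gripper is clear.

```bash
python3 -c "
from station import r
print(r.job_done())"
```

```text
the job is handed in; nothing more can be done
None
```

I handed the job in at about 16 s: the tall sleeve stands clamped upright in the vee, with the thumbscrew stopped about 0.1 rad after the clutch first slipped (estimated from the torque levelling off near 0.30 N m), the overrun ring looking down in the last picture, and the gripper clear; the jaw force could not be read directly and no verdict came back.

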